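# Run the bean dispenser clear into its pulled-out tray

### The arm

A 6-joint arm with a two-finger parallel gripper is mounted at the origin on a cart in front of the work surface, level with it; the furniture and walls round the work are solid. World frame = base frame: x ahead of the robot, y to its left, z up, the work surface at z = 0. Lengths are in mm, angles in rad, forces in N, time in s.
With the tool pointing down it reaches from about 350 to 875 mm from the base axis. Payload 4.2 kg.
Tool frame: the origin (TCP) lies midway between the tips of the shut fingers; the grasp point (between the pads) lies 19 mm behind it; y points along the fingers, x is the direction in which the jaws open and shut, and the axes are right-handed (so a half turn about y gives the same grasp; the last joint's range is limited). The gripper opens to 85 mm and grips with 20 to 120 N. Pads are 22 mm wide; open, the fingers measure 114 mm over their backs; the gripper's body (76 mm by 85 mm) begins 54 mm behind the grasp point. The pads swing forward as they close: fully open they stand 13 mm farther back than shut.
Start: joints at [-0.952, 0.385, 0.008, 0, -1.194, -0.259], TCP at [220.069, -584.952, 231.312] pointing down, gripper open.
Joint ranges: [-3.14, 3.14], [-1.21, 2.06], [-1.07, 1.41], [-3.16, 2.05], [-2.99, -0.16], [-3.1, 3.1]. Speed limits (rad/s): [2.79, 2.79, 3.14, 3.14, 3.14, 3.14].

### API

Orientations are given as a unit quaternion [x, y, z, w].
In Python, from bench import read_state, get_image, job_done gives the robot as it stands.
- The arm moves only by the tool play_rows, never from a script. Its argument "series" is a list of rows, each a list of 7 numbers: the shift along the tool's x, y, z in m, then the turn, a rotation vector about the tool's x, y, z in rad, then the finger opening in m, from 0 to 0.0854. In form: [[x, y, z, wx, wy, wz, claw], ...]. A call has 1 to 10 rows; each row shifts and turns the pose as measured when the row begins, along the tool's axes as they then stand; what a row does not reach is not made up. A row lasts 1/10 s, in which the tool goes at most 50 mm and 8.59 degrees, less where a joint would pass 70% of its speed; a pose out of reach is approached as far as the arm can. A call with a gripper value outside its range is refused whole. The fingers move at their own pace and stop on an object; the grip force is fixed at half the most. Time passes only in rows, so rows that do not move let the fingers close. It gives the time, the measured TCP pose, the force and the opening at its end, in the units of the state.
- read_state(): the state, without advancing time (a new reading comes with each control period).
- get_image(name): name is "scene" or "top"; returns a dict with "color" (400x640x3 uint8, red, green, blue), "intrinsics" (3x3 intrinsics, pixels), "D" ([k1, k2, p1, p2, k3] as OpenCV has them; the pictures are not rectified), "origin" and "orientation" of the camera in the world. Camera axes: x right, y down, z forward; pixel columns grow to the right and rows downward; lengths in mm; the calibration is good to about 2 mm. A picture is of the moment at which its call begins. There is no depth.
- job_done(): hands the job in, once; it reports no verdict.
The state is a dict: "clock": time; "joints": joint angles; "joint_vel": joint speeds; "joint_efforts": joint torques, N m; "position": TCP position; "ee_rot": TCP orientation; "contact_force": force on the tool from outside, world axes, zero at the start; "wrist_torque": the same for the moment, N m; "gripper_width": finger opening in mm.
Only numpy, scipy, OpenCV 4.12 (cv2) and the standard library are available. Lean on these libraries where they do the work, as an engineer would, in place of code of your own. Each camera call takes 0.05 s, during which the arm holds its last target. There are 200 camera calls.

### The job

Get the bean dispenser ready and run it clear: pull the catch tray at the foot of it straight out to its stop, so that it lies below the chute, and leave it there. Then press the spring-return lever at its side down past the first two clicks to the third, lowest position, and finish while still holding it down there, because it springs back up when let go. Do not work the lever before the tray is out, and leave the mug, the spice jar and the teaspoon where they are.

Things in the scene. Friction and masses are not known exactly. Their poses are not given: they have to be found in the camera images.
- dispenser: White bean dispenser fixed to the worktop, facing the robot; origin: centre of its foot at worktop height; x to its back, y to its left, z up. Foot (mm): x -90..84, y +-71, 54 high. Tower at the back: x 17..83, y +-57, to z 138; low hopper and lid on it to z 168. Steel chute, 59 wide, slopes from the tower (z 105) to the foot's front edge (z 70).
- tray_handle (a point): Point on the top edge of the tray's handle: an upright black fin on the tray's white front, 12 mm thick along dispenser y, z 13 to 55 mm, standing out 60 mm; its free end is an 18 mm round post, 20 mm in front of this point. With the tray shut the point is at dispenser x = -128, y = 0, z = 55 mm.
- tray (a joint): How far the tray is pulled out, m: 0 shut, 0.065 at its stop; it slides along the dispenser's -x (towards the robot), friction 1.5 N plus some damping, stays where it is left. At the start 0 to 0.012.
- paddle_top (a point): Middle of the upper face of the lever's black finger paddle (36 mm along the lever, 30 mm across, 10 mm thick), where to press. At rest at dispenser x = -39, y = -78, z = 160 mm; at the third position x = -44, z = 109 mm.
- lever (a joint): Angle the lever is pressed down, rad: 0 at rest (paddle end 0.255 rad above level), clicks at 0.17, 0.34 and 0.51 (third), end stop 0.54. A spring always drives it back to 0; no click holds it. The force needed at the paddle grows from about 5 to 7 N and swings about 3 N either way between clicks: at most about 12 N, without overtravel against the stop.
- mug: White mug, 90 mm across, 121 mm with its handle, 98 mm high, to the right of the dispenser; origin at the centre of its foot. To be left alone.
- jar: Small spice jar with a yellow-brown cap, 47 mm across, 100 mm high, further right; origin at the centre of its foot. To be left alone.
- spoon: Steel teaspoon, 139 x 30 x 10 mm, lying on the worktop to the right, near the front edge; origin under its middle. To be left alone.
- lever_axle (a point): Middle of the lever's axle, at dispenser x = 55, y = -78, z = 125 mm, outside the tower's right side (fixed). The axle runs along dispenser y; the lever, a 10 mm steel rod, runs from it forward, 100 mm to the paddle.

How it is judged (in metres and radians):
On the way, in this order (a step that is already met when the one before it is completed fails the run):
1. the tray is pulled out to its stop, the lever still at rest (value of joint tray above 0.059 m and value of joint lever below 0.06 rad), for 0.2 s.
2. the lever is pressed down to its third position (value of joint lever above 0.47 rad and value of joint tray above 0.057 m), for 0.3 s.
At the end, for the whole second after the job is handed in: The tray is out to its stop (at least 57 of 65 mm) and the robot itself holds the lever still in its third position (joint over 0.47 rad; the click is at 0.51), pressing on the lever with more than 1 N (all of step 2 and velocity of joint lever between -0.1 and 0.1 rad/s and (contact force between lever and the fingers above 1 N or contact force between lever and the arm above 1 N)); the arm keeps its last pose, push and grip.
It fails at once if the lever is worked while the tray is not yet out (value of joint lever above 0.12 rad and value of joint tray below 0.05 m).
It fails at once if the mug, the jar or the spoon is moved more than 30 mm (distance of any of mug, jar, spoon from where it was at the start of the episode above 0.03 m).
It also fails if it takes over 48 s, if anything falls off the work surface, if the arm or the gripper's body presses on something with over 40 N, if the wrist force passes 120 N, or if a joint passes its speed limit or range.

## Working session

There is one attempt and no reset: what is moved stays moved. The work goes in short steps, Python scripts to look and compute and a tool call to move; the robot and the scene stay as the last step left them, time stands still between calls to the robot, and variables do not carry over. Pictures are saved under pics/ and viewed, about 8 in all and at most 12, crops included, and the job is handed in when it is done.

Besides the shell and the picture viewer there is one more tool, called after "Request:" by a JSON object that holds its "method" and its "body", one argument or row to a line. play_rows: Moves the arm, as the interface text tells. Its arguments: {"type":"object","properties":{"series":{"type":"array","items":{"type":"array","items":{"type":"number"}}}},"required":["series"]}

```bash
mkdir -p pics
python3 - <<'E'
from bench import *
import cv2
s=read_state(); print({k:s[k] for k in('clock','joints','position','ee_rot','contact_force','gripper_width')})
for n in('scene','top'):
    i=get_image(n); cv2.imwrite(f'pics/{n}1.png',i['color'][:,:,::-1]); print(n,i['intrinsics'],i['D'],i['origin'],i['orientation'])
E
```

```text
{'clock': 0.0, 'joints': array([-9.52369592e-01,  3.85594972e-01,  6.65385135e-03, -4.82956825e-04,
       -1.19396064e+00, -2.58612761e-01]), 'position': array([ 219.89443414, -584.4451748 ,  230.21171314]), 'ee_rot': array([ 0.40186661,  0.58176532, -0.58096069, -0.4031588 ]), 'contact_force': array([ 0.11423205,  0.16031093, -0.26429425]), 'gripper_width': 85.72528841525343}
scene [[399.09598737   0.         322.41041523]
 [  0.         399.09598737 205.35794406]
 [  0.           0.           1.        ]] [0.01357961 0.         0.         0.         0.        ] [202.00576472 370.53213235 761.16408542] [-0.28150457  0.87829274 -0.36653542  0.12251051]
top [[503.15319208   0.         317.3378912 ]
 [  0.         503.15319208 201.7634183 ]
 [  0.           0.           1.        ]] [-0.13200066  0.          0.          0.          0.        ] [ 399.48912629 -119.18366814 1578.6023383 ] [-0.70584953  0.70596695 -0.04681065  0.03458147]
```

View pics/scene1.png

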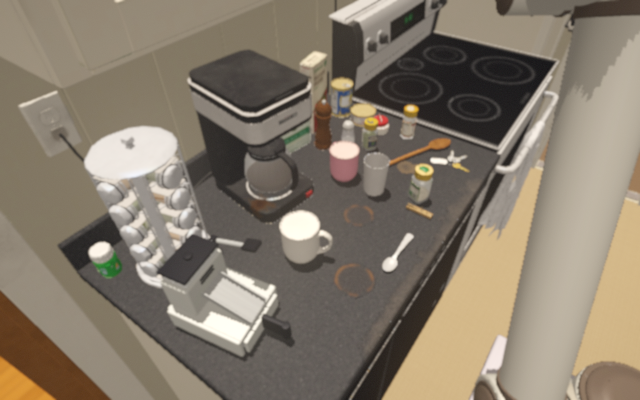

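View pics/top1.png

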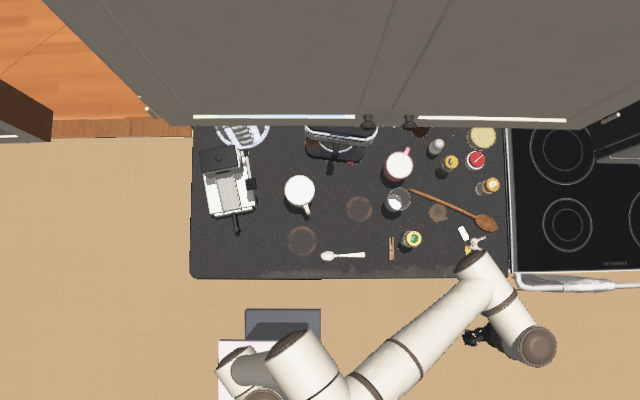

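The scene view shows the dispenser at the left end (about 220,300) with its handle at (275,325); the top view shows it at (228,185), handle end at (236,228), lever paddle at about (251,184). Next I zoom in on both.

Run:
```python
import cv2,numpy as np
a=cv2.imread('pics/top1.png')[135:245,185:275]; b=cv2.imread('pics/scene1.png')[225:360,150:300]
a=cv2.resize(a,None,fx=5,fy=5,interpolation=2); b=cv2.resize(b,None,fx=4,fy=4,interpolation=2)
for im,x0,y0,f in((a,185,135,5),(b,150,225,4)):
    for k in range(0,im.shape[1],10*f): cv2.putText(im,str(x0+k//f),(k,10),0,.35,(0,0,255),1); cv2.line(im,(k,12),(k,18),(0,0,255),1)
    for k in range(0,im.shape[0],10*f): cv2.putText(im,str(y0+k//f),(0,k+4),0,.35,(0,0,255),1)
cv2.imwrite('pics/a.png',a);cv2.imwrite('pics/b.png',b)
```

```text
(no output)
```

View pics/a.png

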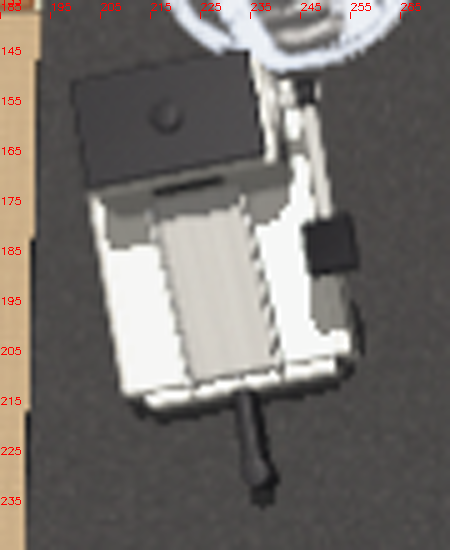

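View pics/b.png

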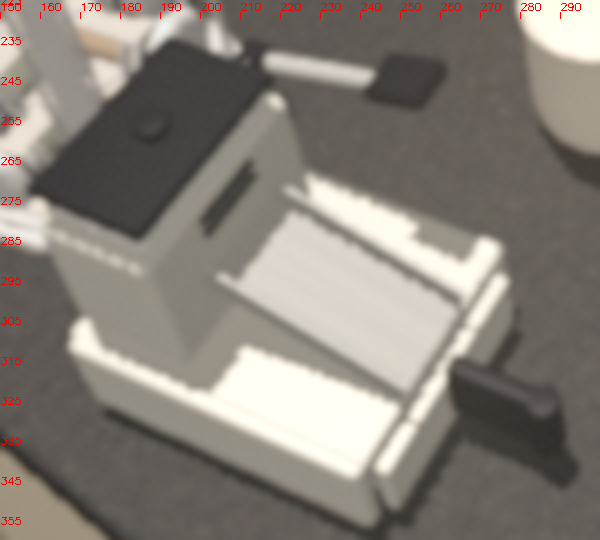

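Both zooms give clear features: paddle centre at (251,183.6) top / (251.5,245) scene, foot corners, and post top at (236.6,228.6) / (285.5,325.5). Now I fit the pose.

```bash
cat > h.py <<'E'
import numpy as np,cv2
from bench import *
from scipy.spatial.transform import Rotation as R
def proj(im,P):
    r=R.from_quat(im['orientation']).inv()
    return cv2.projectPoints(np.atleast_2d(P).astype(float),r.as_rotvec(),-r.apply(im['origin']),im['intrinsics'],im['D'])[0][:,0]
def T(p,P):  # dispenser->world
    P=np.atleast_2d(P); return R.from_euler('z',p[2]).apply(P)+[p[0],p[1],0]
E
cat > fit.py <<'E'
from h import *
from scipy.optimize import least_squares
I={n:get_image(n) for n in('scene','top')}
obs=[('top',(-39,-78,160),(251,183.6),0),('top',(-90,71,54),(209.4,214),0),('top',(-90,-71,54),(255.4,205.5),0),('top',(-148,0,55),(236.6,228.6),1),
('scene',(-39,-78,160),(251.5,245),0),('scene',(-90,71,54),(238.7,343.3),0),('scene',(-90,-71,54),(272.5,285),0),('scene',(84,71,54),(171,306),0),('scene',(-148,0,55),(285.5,325.5),1)]
def f(p): return np.concatenate([proj(I[n],T(p,np.array(P)-[p[3]*q,0,0]))[0]-uv for n,P,uv,q in obs])
s=least_squares(f,[500,200,0,5],loss='soft_l1',x_scale=[100,100,.1,10]); p=s.x
print(p,np.degrees(p[2])); print(f(p).reshape(-1,2).round(1))
print('handle',T(p,[-128-p[3],0,55]),'paddle',T(p,[-39,-78,160]),'p3',T(p,[-44,-78,109]))
E
python3 fit.py
```

```text
[6.41135942e+02 1.25898928e+02 1.66057675e-01 3.16264268e+00] 9.514403923756237
[[ 1.   0. ]
 [ 0.8 -0.8]
 [ 0.7  0. ]
 [-0.5  0.5]
 [ 0.3 -2.3]
 [-0.7  0.4]
 [ 4.6  0.8]
 [-5.   1.8]
 [-0.1 -0.4]]
handle [[511.77756281 104.21832709  55.        ]] paddle [[615.56547618  42.5253636  160.        ]] p3 [[610.63425579  41.69888586 109.        ]]
```

```bash
cat >> h.py <<'E'
YAW=0.166
def target(sign): # tool y down, tool x along +-dispenser y
    x=sign*np.array([-np.sin(YAW),np.cos(YAW),0]); y=np.array([0,0,-1.]); return R.from_matrix(np.c_[x,y,np.cross(x,y)])
def rel(P,sign):
    s=read_state(); r=R.from_quat(s['ee_rot']); t=target(sign)
    print('t',s['clock'],'pos',s['position'].round(1),'F',s['contact_force'].round(1),'grip',round(s['gripper_width'],1))
    print(' joints',s['joints'].round(3),' rotvec tool',(r.inv()*t).as_rotvec().round(3),'shift now',r.inv().apply(P-s['position']).round(1),'shift in target axes',t.inv().apply(P-s['position']).round(1))
E
python3 -c "
from h import *
for g in(1,-1): rel(np.array([512,104,140]),g)
print(R.from_quat(read_state()['ee_rot']).as_matrix().round(2))"
```

```text
t 0.2 pos [ 220.  -584.7  230.7] F [ 0.2  0.7 -0.3] grip 85.5
 joints [-0.952  0.385  0.007 -0.    -1.194 -0.259]  rotvec tool [-0.     0.194  0.001] shift now [ 541.7   91.3 -515.8] shift in target axes [ 630.9   90.7 -401.8]
t 0.2 pos [ 220.  -584.7  230.7] F [ 0.2  0.7 -0.3] grip 85.5
 joints [-0.952  0.385  0.007 -0.    -1.194 -0.259]  rotvec tool [ 2.000e-03 -2.948e+00  0.000e+00] shift now [ 541.7   91.3 -515.8] shift in target axes [-630.9   90.7  401.8]
[[-0.35 -0.   -0.94]
 [ 0.94  0.   -0.35]
 [ 0.   -1.    0.  ]]
```

Request:
{"method": "play_rows", "body": {
  "series": [
    [0, 0, 0, 0, 0.1, 0, 0.085],
    [0, 0, 0, 0, 0.094, 0, 0.085],
    [0.03, 0, -0.019, 0, 0, 0, 0.085],
    [0.03, 0, -0.019, 0, 0, 0, 0.085],
    [0.03, 0, -0.019, 0, 0, 0, 0.085],
    [0.03, 0, -0.019, 0, 0, 0, 0.085],
    [0.03, 0, -0.019, 0, 0, 0, 0.085],
    [0.03, 0, -0.019, 0, 0, 0, 0.085],
    [0.03, 0, -0.019, 0, 0, 0, 0.085],
    [0.03, 0, -0.019, 0, 0, 0, 0.085]
  ]
}}

```text
clock: 1.2
position: [334.0, -317.3, 227.3]
ee_rot: [0.459, 0.536, -0.535, -0.464]
contact_force: [1.4, 0.3, -0.2]
gripper_width: 84.7
```

```bash
python3 -c "
from h import *
rel(np.array([512,104,140]),1)"
```

```text
t 1.2 pos [ 334.  -317.3  227.3] F [ 1.4  0.3 -0.2] grip 84.7
 joints [-0.408  0.109 -0.376 -0.004 -1.091 -1.013]  rotvec tool [-0.003 -0.017  0.006] shift now [ 389.8   88.9 -238.6] shift in target axes [ 386.1   87.3 -245.1]
```

Request:
{"method": "play_rows", "body": {
  "series": [
    [0.036, 0, -0.022, 0, -0.017, 0.006, 0.085],
    [0.036, 0, -0.023, 0, 0, 0, 0.085],
    [0.036, 0, -0.023, 0, 0, 0, 0.085],
    [0.036, 0, -0.023, 0, 0, 0, 0.085],
    [0.036, 0, -0.023, 0, 0, 0, 0.085],
    [0.036, 0, -0.023, 0, 0, 0, 0.085],
    [0.036, 0, -0.023, 0, 0, 0, 0.085],
    [0.036, 0, -0.023, 0, 0, 0, 0.085],
    [0.03, 0.02, -0.02, 0, 0, 0, 0.085],
    [0, 0, 0, 0, 0, 0, 0.085]
  ]
}}

```text
clock: 2.2
position: [486.9, 48.5, 208.0]
ee_rot: [0.456, 0.542, -0.54, -0.455]
contact_force: [-0.8, -1.0, 0.6]
gripper_width: 85.0
```

```bash
python3 -c "
from h import *
rel(np.array([512,104,140]),1)"
```

```text
t 2.2 pos [486.9  48.5 208. ] F [-0.8 -1.   0.6] grip 85.0
 joints [ 4.330e-01  1.710e-01 -3.540e-01  1.000e-03 -1.041e+00 -1.833e+00]  rotvec tool [0.004 0.005 0.   ] shift now [ 50.4  68.1 -33.9] shift in target axes [ 50.6  68.  -33.9]
```

Request:
{"method": "play_rows", "body": {
  "series": [
    [0.026, 0.01, -0.017, 0.004, 0.005, 0, 0.085],
    [0.024, 0.02, -0.016, 0, 0, 0, 0.085],
    [0, 0.03, 0, 0, 0, 0, 0.085],
    [0, 0.005, 0, 0, 0, 0, 0.085],
    [0, 0, 0, 0, 0, 0, 0.085]
  ]
}}

```text
clock: 2.7
position: [512.7, 105.3, 143.0]
ee_rot: [0.457, 0.541, -0.54, -0.456]
contact_force: [0.9, -0.0, 1.1]
gripper_width: 85.2
```

Run:
```python
from h import *
rel(np.array([512,104,28]),1)
I={n:get_image(n) for n in('scene','top')}
pics=[]
s=read_state()
for n,x0,y0,w,h,f in(('scene',180,220,130,130,4),('top',195,145,80,104,5)):
    im=I[n]['color'][:,:,::-1].copy()
    c=cv2.resize(im[y0:y0+h,x0:x0+w],None,fx=f,fy=f,interpolation=2)
    def dot(P,col):
        u=proj(I[n],P)[0]; cv2.circle(c,(int((u[0]-x0+.5)*f),int((u[1]-y0+.5)*f)),3,col,-1)
    dot([512,104,55],(0,0,255)); dot([615.5,42.5,160],(0,255,0)); dot(s['position'],(255,0,0)); dot([492,101,55],(0,255,255))
    pics.append(c[:520,:])
cv2.imwrite('pics/c.png',np.hstack([cv2.resize(c[:520],None,fx=.85,fy=.85) for c in pics]))
```

```text
t 2.7 pos [512.7 105.3 143. ] F [ 0.9 -0.   1.1] grip 85.2
 joints [ 0.514  0.297 -0.368  0.002 -0.904 -1.918]  rotvec tool [ 0.002  0.002 -0.001] shift now [ -1.1 114.9   1.1] shift in target axes [ -1.2 115.    0.9]
```

View pics/c.png

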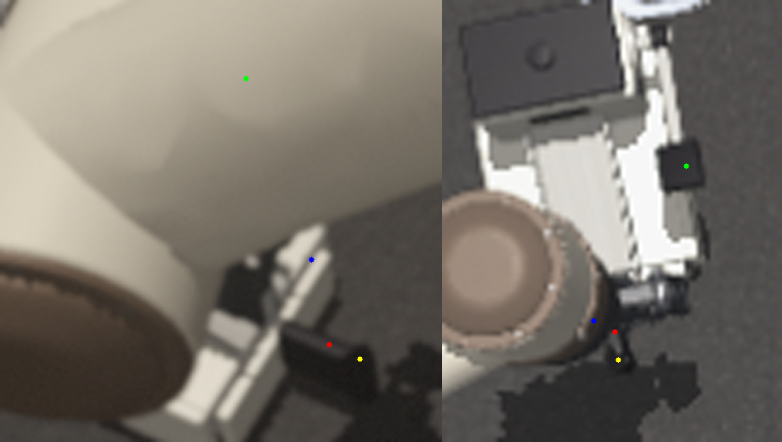

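The overlay dots sit on the handle (red), the post (yellow) and the paddle (green), so the pose is good. I descend over the fin.

Request:
{"method": "play_rows", "body": {
  "series": [
    [-0.001, 0.03, -0.002, 0, 0, 0, 0.085],
    [0, 0.03, 0, 0, 0, 0, 0.085],
    [0, 0.025, 0, 0, 0, 0, 0.085],
    [0, 0.017, 0, 0, 0, 0, 0.085],
    [0, 0.01, 0, 0, 0, 0, 0.085],
    [0, 0, 0, 0, 0, 0, 0.085]
  ]
}}

```text
clock: 3.4
position: [523.5, 104.9, 39.6]
ee_rot: [0.462, 0.548, -0.531, -0.453]
contact_force: [0.2, -0.8, -0.1]
gripper_width: 85.0
```

Request:
{"method": "play_rows", "body": {
  "series": [
    [0, 0, 0, 0, 0, 0, 0.03],
    [0, 0, 0, 0, 0, 0, 0.03],
    [0, 0, 0, 0, 0, 0, 0.03],
    [0, 0, 0, 0, 0, 0, 0.018],
    [0, 0, 0, 0, 0, 0, 0.005],
    [0, 0, 0, 0, 0, 0, 0.005],
    [0, 0, 0, 0, 0, 0, 0.005],
    [0, 0, 0, 0, 0, 0, 0.005]
  ]
}}

```text
clock: 4.2
position: [526.8, 106.5, 44.8]
ee_rot: [0.462, 0.552, -0.529, -0.45]
contact_force: [0.1, 1.1, 0.3]
gripper_width: 9.6
```

```bash
python3 -c "
from h import *
rel(np.array([512,104,28]),1)"
```

```text
t 4.2 pos [526.8 106.5  44.8] F [0.1 1.1 0.3] grip 9.6
 joints [ 0.504  0.437 -0.465  0.008 -0.632 -1.912]  rotvec tool [0.036 0.004 0.008] shift now [-0.1 16.2 15.6] shift in target axes [-0.  16.8 15. ]
```

Request:
{"method": "play_rows", "body": {
  "series": [
    [0, 0, 0, 0, 0, 0, 0.045],
    [0, 0, 0, 0, 0, 0, 0.045],
    [0, 0.01, 0.01, 0.036, 0.004, 0.008, 0.045],
    [0, 0.005, 0.005, 0, 0, 0, 0.045]
  ]
}}

```text
clock: 4.6
position: [512.0, 103.9, 29.0]
ee_rot: [-0.458, -0.538, 0.539, 0.459]
contact_force: [-0.3, 1.3, 0.6]
gripper_width: 45.2
```

```bash
python3 -c "
from h import *
rel(np.array([512,104,28]),1)"
```

```text
t 4.6 pos [512.  103.9  29. ] F [-0.3  1.3  0.6] grip 45.2
 joints [ 5.11e-01  4.57e-01 -4.83e-01 -1.00e-03 -6.32e-01 -1.92e+00]  rotvec tool [-0.001 -0.005 -0.   ] shift now [ 0.1  1.  -0.1] shift in target axes [ 0.1  1.  -0.1]
```

Request:
{"method": "play_rows", "body": {
  "series": [
    [0, 0, 0, 0, 0, 0, 0.004],
    [0, 0, 0, 0, 0, 0, 0.004],
    [0, 0, 0, 0, 0, 0, 0.004],
    [0, 0, 0, 0, 0, 0, 0.004],
    [0, 0, 0, 0, 0, 0, 0.004],
    [0, 0, 0, 0, 0, 0, 0.004]
  ]
}}

```text
clock: 5.2
position: [510.2, 103.1, 27.5]
ee_rot: [-0.456, -0.538, 0.542, 0.457]
contact_force: [-0.7, -0.2, -1.0]
gripper_width: 11.1
```

```bash
python3 -c "
from h import *
rel(np.array([512,104,28]),1)"
```

```text
t 5.2 pos [510.2 103.1  27.5] F [-0.7 -0.2 -1. ] grip 11.1
 joints [ 5.120e-01  4.590e-01 -4.870e-01  1.000e-03 -6.310e-01 -1.915e+00]  rotvec tool [-0.006  0.002 -0.003] shift now [ 0.5 -0.5 -1.9] shift in target axes [ 0.5 -0.5 -1.9]
```

Gripped (11 mm). Pull straight out along tool +z.

Request:
{"method": "play_rows", "body": {
  "series": [
    [0, 0, 0.004, 0, 0, 0, 0.004],
    [0, 0, 0.008, 0, 0, 0, 0.004],
    [0, 0, 0.008, 0, 0, 0, 0.004],
    [0, 0, 0.008, 0, 0, 0, 0.004],
    [0, 0, 0.008, 0, 0, 0, 0.004],
    [0, 0, 0.008, 0, 0, 0, 0.004]
  ]
}}

```text
clock: 5.8
position: [464.5, 94.1, 27.5]
ee_rot: [-0.456, -0.539, 0.542, 0.456]
contact_force: [1.8, -3.0, -3.0]
gripper_width: 10.9
```

```bash
python3 -c "
from h import *
rel(np.array([449,93.5,28]),1)"
```

```text
t 5.8 pos [464.5  94.1  27.5] F [ 1.8 -3.  -3. ] grip 10.9
 joints [ 0.545  0.401 -0.603  0.003 -0.572 -1.95 ]  rotvec tool [-0.004  0.003 -0.004] shift now [ 2.  -0.4 15.4] shift in target axes [ 1.9 -0.5 15.4]
```

Request:
{"method": "play_rows", "body": {
  "series": [
    [0.001, 0, 0.006, 0, 0, 0, 0.004],
    [0.0005, 0, 0.005, 0, 0, 0, 0.004],
    [0, 0, 0.004, 0, 0, 0, 0.004],
    [0, 0, 0.004, 0, 0, 0, 0.004],
    [0, 0, 0.003, 0, 0, 0, 0.004],
    [0, 0, 0.003, 0, 0, 0, 0.004]
  ]
}}

```text
clock: 6.4
position: [449.3, 91.3, 27.7]
ee_rot: [0.46, 0.547, -0.536, -0.449]
contact_force: [15.3, -9.0, -12.7]
gripper_width: 10.7
```

```bash
python3 -c "
from h import *
rel(np.array([449,93.5,28]),1)"
```

```text
t 6.4 pos [449.3  91.3  27.7] F [ 15.3  -9.  -12.7] grip 10.7
 joints [ 0.564  0.372 -0.666  0.022 -0.514 -1.978]  rotvec tool [ 0.022  0.009 -0.003] shift now [ 2.3 -0.3 -0.1] shift in target axes [ 2.3 -0.3 -0.1]
```

It is at the stop: about 62 mm of travel plus the 3 mm start, and the force has risen to 15 N. Release and rise.

Request:
{"method": "play_rows", "body": {
  "series": [
    [0, 0, 0, 0, 0, 0, 0.004],
    [0, 0, 0, 0, 0, 0, 0.05],
    [0, 0, 0, 0, 0, 0, 0.05],
    [0, 0, 0, 0, 0, 0, 0.05],
    [0, -0.015, 0, 0, 0, 0, 0.05],
    [0, -0.03, 0, 0, 0, 0, 0.05],
    [0, -0.04, 0, 0, 0, 0, 0.05],
    [0, -0.04, 0, 0, 0, 0, 0.03],
    [0, -0.04, 0, 0, 0, 0, 0.0],
    [0, -0.02, 0, 0, 0, 0, 0.0]
  ]
}}

```text
clock: 7.4
position: [439.5, 90.6, 217.4]
ee_rot: [0.461, 0.542, -0.536, -0.455]
contact_force: [0.4, -0.2, -0.0]
gripper_width: 6.6
```

Run:
```python
from h import *
rel(np.array([614,42.3,210]),1)
I=get_image('scene');f=4;x0,y0=170,225
c=cv2.resize(I['color'][y0:y0+130,x0:x0+150,::-1],None,fx=f,fy=f,interpolation=2)
for q in(0.059,.065):
    u=proj(I,T([641.1,125.9,.166],[-148-q*1000,0,55]))[0];cv2.circle(c,(int((u[0]-x0+.5)*f),int((u[1]-y0+.5)*f)),3,(0,0,255),-1)
cv2.imwrite('pics/d.png',c)
```

```text
t 7.4 pos [439.5  90.6 217.4] F [ 0.4 -0.2 -0. ] grip 6.6
 joints [ 0.572  0.086 -0.433  0.007 -1.041 -1.983]  rotvec tool [ 0.012 -0.003 -0.001] shift now [ -76.     9.5 -164.3] shift in target axes [ -76.5    7.4 -164.1]
```

View pics/d.png

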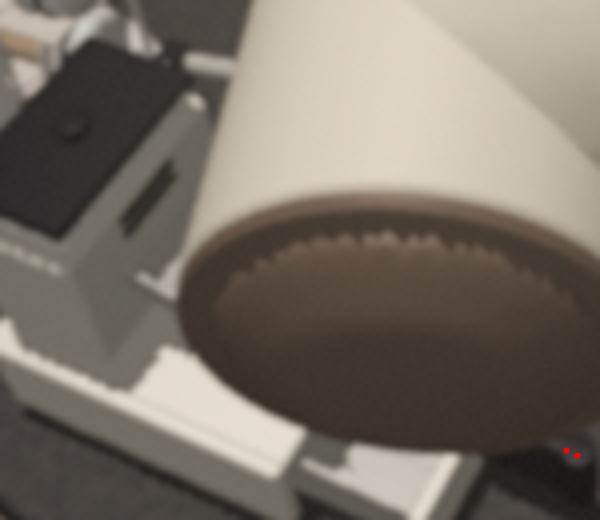

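The tray is out: the post top sits on the 65 mm dot at (577,455) in the crop. Now the paddle.

Request:
{"method": "play_rows", "body": {
  "series": [
    [-0.025, 0, -0.01, 0.012, -0.003, 0, 0],
    [-0.025, 0, -0.03, 0, 0, 0, 0],
    [-0.02, 0, -0.035, 0, 0, 0, 0],
    [-0.005, 0, -0.035, 0, 0, 0, 0],
    [0, 0, -0.035, 0, 0, 0, 0],
    [0, 0, -0.018, 0, 0, 0, 0],
    [0, 0, 0, 0, 0, 0, 0]
  ]
}}

```text
clock: 8.15
position: [616.9, 44.1, 222.5]
ee_rot: [0.458, 0.543, -0.535, -0.458]
contact_force: [0.0, -0.5, -0.5]
gripper_width: -0.4
```

```bash
python3 -c "
from h import *
rel(np.array([613,44,175]),1)"
```

```text
t 8.15 pos [616.9  44.1 222.5] F [ 0.  -0.5 -0.5] grip -0.4
 joints [ 0.33   0.375 -0.026 -0.006 -1.159 -1.735]  rotvec tool [ 0.009 -0.003  0.007] shift now [ 0.2 47.5  4.2] shift in target axes [ 0.6 47.5  3.8]
```

Request:
{"method": "play_rows", "body": {
  "series": [
    [0, 0.02, 0.003, 0.009, -0.003, 0.007, 0],
    [0, 0.018, 0.001, 0, 0, 0, 0],
    [0, 0.008, 0, 0, 0, 0, 0],
    [0, 0, 0, 0, 0, 0, 0]
  ]
}}

```text
clock: 8.55
position: [609.6, 44.2, 174.4]
ee_rot: [-0.456, -0.539, 0.54, 0.459]
contact_force: [0.2, -0.6, -0.3]
gripper_width: 0.1
```

Run:
```python
from h import *
rel(np.array([613,44,160]),1)
s=read_state();I=get_image('top');f=6;x0,y0=200,140
J=get_image('scene')
c=cv2.resize(I['color'][y0:y0+85,x0:x0+65,::-1],None,fx=f,fy=f,interpolation=2)
d=cv2.resize(J['color'][205:305,190:290,::-1],None,fx=4,fy=4,interpolation=2)
for im,K,a,b,g in((c,I,x0,y0,f),(d,J,190,205,4)):
    u=proj(K,s['position'])[0];cv2.circle(im,(int((u[0]-a+.5)*g),int((u[1]-b+.5)*g)),3,(255,0,0),-1)
cv2.imwrite('pics/e.png',np.hstack([c[:400],d]))
```

```text
t 8.55 pos [609.6  44.2 174.4] F [ 0.2 -0.6 -0.3] grip 0.1
 joints [ 0.336  0.407 -0.105 -0.003 -1.061 -1.741]  rotvec tool [-0.003 -0.002  0.002] shift now [-0.8 14.4 -3.3] shift in target axes [-0.8 14.4 -3.3]
```

View pics/e.png

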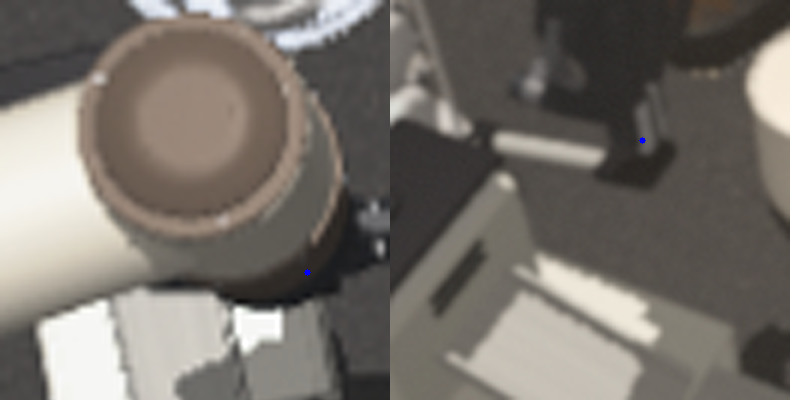

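The right panel shows the closed fingertips (642,140) just above the paddle centre. I press down in steps.

Request:
{"method": "play_rows", "body": {
  "series": [
    [-0.001, 0.008, -0.002, 0, 0, 0, 0],
    [0, 0.006, 0, 0, 0, 0, 0],
    [0, 0.006, 0, 0, 0, 0, 0],
    [0, 0.006, 0, 0, 0, 0, 0],
    [0, 0.006, 0, 0, 0, 0, 0],
    [0, 0.006, 0, 0, 0, 0, 0]
  ]
}}

```text
clock: 9.25
position: [614.1, 43.4, 143.4]
ee_rot: [0.458, 0.542, -0.538, -0.456]
contact_force: [-4.0, -0.7, 5.6]
gripper_width: 0.0
```

```bash
python3 -c "
from h import *
rel(np.array([610.6,43.5,109]),1)"
```

```text
t 9.25 pos [614.1  43.4 143.4] F [-4.  -0.7  5.6] grip 0.0
 joints [ 0.333  0.438 -0.142  0.    -0.985 -1.739]  rotvec tool [ 0.006 -0.     0.001] shift now [ 0.6 34.3  3.6] shift in target axes [ 0.7 34.4  3.4]
```

Request:
{"method": "play_rows", "body": {
  "series": [
    [0, 0.008, 0.002, 0.006, 0, 0, 0],
    [0, 0.008, 0.001, 0, 0, 0, 0],
    [0, 0.008, 0.001, 0, 0, 0, 0],
    [0, 0.008, 0, 0, 0, 0, 0]
  ]
}}

```text
clock: 9.65
position: [612.9, 43.2, 114.7]
ee_rot: [0.458, 0.542, -0.538, -0.454]
contact_force: [-1.5, -0.2, 3.8]
gripper_width: -0.1
```

```bash
python3 -c "
from h import *
rel(np.array([610.6,43.5,109]),1)"
```

```text
t 9.65 pos [612.9  43.2 114.7] F [-1.5 -0.2  3.8] grip -0.1
 joints [ 0.334  0.465 -0.18   0.002 -0.918 -1.739]  rotvec tool [ 0.009  0.002 -0.   ] shift now [0.7 5.7 2.3] shift in target axes [0.7 5.7 2.2]
```

Request:
{"method": "play_rows", "body": {
  "series": [
    [0, 0.005, 0.002, 0.006, 0, 0, 0],
    [0, 0.004, 0, 0, 0, 0, 0],
    [0, 0.003, 0, 0, 0, 0, 0]
  ]
}}

```text
clock: 9.95
position: [613.8, 43.2, 107.9]
ee_rot: [0.458, 0.543, -0.539, -0.453]
contact_force: [-10.7, 2.6, 23.4]
gripper_width: -0.1
```

```bash
python3 -c "
from h import *
rel(np.array([610.6,43.5,108]),1)"
```

```text
t 9.95 pos [613.8  43.2 107.9] F [-10.7   2.6  23.4] grip -0.1
 joints [ 0.335  0.473 -0.186  0.005 -0.902 -1.738]  rotvec tool [ 0.01   0.005 -0.002] shift now [ 0.8 -0.2  3.1] shift in target axes [ 0.8 -0.1  3.1]
```

The force jump to 23 N at z=108 means it is at the end stop. Ease slightly and check that it holds.

Request:
{"method": "play_rows", "body": {
  "series": [
    [0, 0.001, 0.001, 0, 0, 0, 0],
    [0, 0.001, 0, 0, 0, 0, 0],
    [0, 0.001, 0, 0, 0, 0, 0],
    [0, 0.001, 0, 0, 0, 0, 0]
  ]
}}

```text
clock: 10.35
position: [613.3, 43.2, 110.0]
ee_rot: [0.459, 0.544, -0.539, -0.451]
contact_force: [-3.8, 0.2, 8.8]
gripper_width: 0.1
```

Run:
```python
from h import *
for k in range(8):
    I=get_image('scene'); s=read_state(); print(s['clock'],s['position'].round(1),s['contact_force'].round(1),abs(s['joint_vel']).max().round(4))
x0,y0=170,215
c=cv2.resize(I['color'][y0:y0+140,x0:x0+150,::-1],None,fx=4,fy=4,interpolation=2)
for P in([-44,-93,109],[-39,-93,160],[-213,0,55]):
    u=proj(I,T([641.1,125.9,.166],P))[0];cv2.circle(c,(int((u[0]-x0+.5)*4),int((u[1]-y0+.5)*4)),3,(0,0,255),-1)
cv2.imwrite('pics/f.png',c)
```

```text
10.4 [613.3  43.2 110. ] [-3.6  0.1  8.5] 0.0038
10.45 [613.3  43.2 109.9] [-3.7  0.3  7.7] 0.0022
10.5 [613.4  43.2 109.9] [-2.5  0.5  8.8] 0.0019
10.55 [613.3  43.2 109.9] [-3.2  0.5  8.7] 0.0016
10.6 [613.4  43.2 109.9] [-3.3  0.5  9.5] 0.0022
10.65 [613.4  43.2 109.9] [-3.4  0.5  8.5] 0.0015
10.7 [613.4  43.2 109.9] [-3.7  0.3  8.4] 0.0022
10.75 [613.4  43.2 109.9] [-3.   0.1  8.8] 0.0011
```

View pics/f.png

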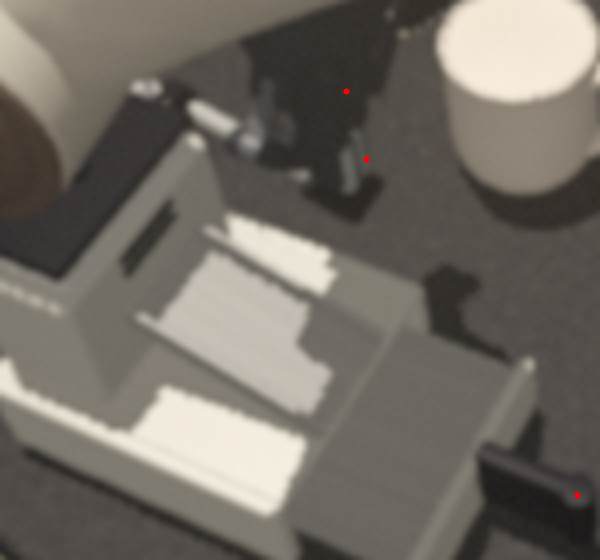

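The lever is held steady at z = 109.9 mm with about 8.7 N, 2 mm above where it met the end stop, so roughly 0.52 rad. The tray post sits on the 65 mm mark and the mug is undisturbed. I'm handing in.

```bash
python3 -c "
from bench import *
print(job_done()); s=read_state(); print(s['clock'],s['position'],s['contact_force'])"
```

```text
the job is handed in; nothing more can be done
None
the job is handed in; nothing more can be done
```

I pulled the tray straight out to its stop, then pressed the lever to its third position. I handed the job in at about 10.8 s with the shut fingers still holding the lever down.

- **Tray:** It moved about 62 mm on top of the roughly 3 mm it was already out, and the force rose to 15 N at the stop. In the last picture the handle post sits on the projected 65 mm mark.
- **Lever:** I pressed until the force jumped to 23 N at the end stop, then eased back 2 mm. I estimate about 0.52 rad from those numbers; the interface gives no lever angle to check it against. The last eight readings over 0.35 s were steady at z = 109.9 mm with 8–9 N upward on the tool and almost no joint motion.
- **Grasp:** The first closing on the handle had drifted about 15 mm in x and 17 mm too high. I opened, repositioned and gripped again before pulling.
- **Pose fit:** Two scene-image corner points disagreed with the fitted dispenser pose by about 5 pixels. The handle points fitted within about 1 pixel and the paddle within 2.3.
- **Other objects:** The mug shows no disturbance in the last picture. I did not measure the jar and the spoon again, but the arm stayed well above them.

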